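# Release the transport lock of a sample stage

## Robot

A 6-joint arm with a two-finger parallel gripper is mounted at the origin on the work surface; the furniture and walls round the work are solid. World frame = base frame: x ahead of the robot, y to its left, z up, the work surface at z = 0. Lengths are in m, angles in rad, forces in N, time in s.
With the tool pointing down it reaches from about 0.275 to 0.75 m from the base axis. Payload 10.2 kg.
Tool frame: the origin (TCP) lies at the very end of the fingers, on their centre line; the grasp point (between the pads) lies 19 mm behind it (bot.hold_point_z is the distance from the TCP to the grasp point, in m); z points along the fingers, x is the direction in which the jaws open and shut, and the axes are right-handed (so a half turn about z gives the same grasp; the last joint's range is limited). The gripper opens to 88 mm and grips with 3 to 60 N. Pads are 18 mm wide; open, the fingers measure 123 mm over their backs; the gripper's body (75 mm by 187 mm) begins 45 mm behind the grasp point.
Start: joints at [-1.524, 0.313, 1.498, -0, 1.331, -0.223], TCP at [0.14, -0.506, 0.239] pointing down, gripper open.
Joint ranges: [-2.94, 2.94], [-0.97, 2.17], [0.19, 2.56], [-1.23, 4.37], [0.02, 3.11], [-2.88, 2.88]. Speed limits (rad/s): [2.39, 2.39, 3.01, 3.14, 3.14, 3.14].

## Interface

Orientations are given as a 3x3 rotation matrix whose columns are the frame's x, y, z axes.
In Python, from workcell import bot gives the robot as it stands. The module is installed in compiled form; this text tells all that it offers.
- The arm moves only by the tool drive_tool, never from a script. Its argument "moves" is a list that holds one entry, the list of rows, each a list of 5 numbers: the shift along the tool's x, y, z in mm, then the turn about the tool's z in degrees, then the gripper's target within -1 to 1 (fully open at 1, half-way at 0, shut at -1). In form: [[[x, y, z, turn, hand], ...]]. A call has 1 to 20 rows; each row shifts and turns the commanded pose from where the row before left it, along the tool's axes as they then stand; what a row does not reach is not made up. A row lasts 1/12 s, in which the tool goes at most 41.7 mm and 7.16 degrees, less where a joint would pass 70% of its speed; a pose out of reach is approached as far as the arm can. A call is refused whole if a number of a shift passes 41.7 or a number of a turn 7.16, either way. A call with a gripper value outside its range is refused whole. The fingers move at their own pace and stop on an object; "grip_force" is the grip in N (left out, the last holds). Time passes only in rows, so rows that do not move let the fingers close. It gives the time, the measured TCP pose, the force and the opening at its end, in the units of the state.
- bot.observe(): the state, without advancing time (a new reading comes with each control period).
- bot.camera(name): name is "scene" or "top"; returns a dict with "img" (480x640x3 uint8, blue, green, red), "camera_matrix" (3x3 intrinsics, pixels), "origin" and "orientation" of the camera in the world. Camera axes: x right, y down, z forward; pixel columns grow to the right and rows downward; lengths in m; the calibration is good to about 2 mm. A picture is of the moment at which its call begins. There is no depth.
- bot.hand_in(): hands the job in, once; it reports no verdict.
The state is a dict: "time": time; "joint_positions": joint angles; "joint_vel": joint speeds; "joint_efforts": joint torques, N m; "position": TCP position; "ee_rot": TCP orientation; "contact_force": force on the tool from outside, world axes, zero at the start; "wrist_torque": the same for the moment, N m; "opening": finger opening in m.
Only numpy, scipy, OpenCV 4.12 (cv2) and the standard library are available. Lean on these libraries where they do the work, as an engineer would, in place of code of your own. Each camera call takes 0.05 s, during which the arm holds its last target. There are 200 camera calls.

## Task

The small sample stage is still locked for transport. With a fingertip on the knurled rim, loosen its locking screw by two full turns (anticlockwise seen from above), no more, so that its point comes clear of the base; then push the freed carriage along its rails until it meets the end stop, and come away. Touch and push only: do not grip the screw, leave the sample box sitting in its nest, and do not disturb the parts standing around.

Things in the scene. Friction and masses are not known exactly. Their poses are not given: they have to be found in the camera images.
- stage: Aluminium base of the stage, 100 x 220 x 12 mm, screwed to the bench by four ears; origin at the centre of its underside. Its y axis is the direction of travel, from the push face towards the end stop (a block across the far end, inner face 94 mm from the origin, top 41 mm above the bench); z up. Two low rails stand 4 mm above the plate.
- lock_screw (a joint): Angle of the knurled locking screw in rad: 0 tight (its start), positive anticlockwise from above (loosening), 6.283 a full turn; stopped by a clip at three turns. Stays where left; turns with about 0.02 N m (1 N at the rim). Its point sits in a hole of the base and clears it at about 1.5 turns; until then the carriage is locked.
- lock_rim (a point): Centre of the locking screw's steel knob, on its upright axis, half-way up the rim. Knob 44 mm in diameter over 24 coarse upright ribs (1.8 mm proud), 16 mm high; its underside is 8 mm above the deck when tight and rises 2 mm a turn. A small dimple in its top, on this frame's -x side, meets the index line on the deck when tight. Rim free to touch all round except towards the nest.
- carriage (a joint): Travel of the carriage in m: 0 locked at the start, 0.070 against the end stop. Once unlocked it slides with about 6 N of friction and stays where it is left.
- push_face (a point): Centre of the flat upright end face of the carriage, on the end away from the stop: 96 mm wide, from 16 to 40 mm above the bench; push here along the stage's y axis. At the start flush with the end of the base, free bench in front of it. The carriage is a grey block 96 x 130 mm, its flat deck 40 mm above the bench; the knob's axis is 30 mm in from this face, centred.
- nest (a point): Centre of the floor of the round nest on the carriage, 43 mm above the bench and 66 mm from the screw's axis towards the end stop; its rim is 50 mm inside, 60 mm outside and stands 5 mm above the floor.
- sample_box: Round sample box with lid, 45 mm in diameter and 14 mm high, lying loose in the nest; origin at the centre of its underside. To be left there; it rides along with the carriage.
- eyepiece: Black microscope eyepiece, 53 mm in diameter and 70 mm high, standing upright on the bench beside the stage; origin at the centre of its underside. Bystander.
- objective: Microscope objective, 25 mm in diameter and 42 mm high, standing on the bench beside the stage; origin at the centre of its underside. Bystander.
- ring: Black adapter ring, 43 mm in diameter and 14 mm high, lying flat on the bench on the far side of the stage; origin at the centre of its underside. Bystander.
Things that resemble listed ones, but are neither listed nor needed, are in the scene too. Leave any orange or pink look-alike of the sample_box alone.

How it is judged:
On the way, in this order (a step that is already met when the one before it is completed fails the run):
1. the locking screw has been loosened by two turns (at least 1.75) before the carriage is pushed along (still within 30 mm of its start) (value of joint lock_screw above 11 rad and value of joint carriage below 0.03 m), for 0.1 s.
2. the carriage has been pushed to the end stop (value of joint carriage above 0.067 m), for 0.1 s.
At the end, for the whole second after the job is handed in: The screw stands 1.75 to 2.3 turns from tight, the carriage is within 3 mm of its end stop, and the sample box still lies flat in its nest, at rest (value of joint lock_screw between 11 and 14.5 rad and value of joint carriage above 0.067 m and horizontal distance between sample_box and nest below 0.006 m and z of sample_box in the frame of nest below 0.003 m and linear speed of sample_box below 0.02 m/s); the robot touches nothing.
It fails at once if the sample box is lifted or knocked out of its nest (z of sample_box in the frame of nest above 0.005 m or horizontal distance between sample_box and nest above 0.008 m).
It fails at once if the screw is gripped between the fingers (horizontal distance between the grasp point and lock_rim below 0.008 m and z of the grasp point in the frame of lock_rim below 0.014 m and contact force between the fingers and lock_screw above 1 N).
It fails at once if the eyepiece, the objective or the ring is moved by more than 15 mm (distance of any of eyepiece, objective, ring from where it was at the start of the episode above 0.015 m).
It also fails if it takes over 72 s, if anything falls off the work surface, if the arm or the gripper's body presses on something with over 40 N, if the wrist force passes 120 N, or if a joint passes its speed limit or range.

## Working session

There is one attempt and no reset: what is moved stays moved. The work goes in short steps, Python scripts to look and compute and a tool call to move; the robot and the scene stay as the last step left them, time stands still between calls to the robot, and variables do not carry over. Pictures are saved under pics/ and viewed, about 8 in all and at most 12, crops included, and the job is handed in when it is done.

Besides the shell and the picture viewer there is one more tool, called after "Request:" as a command line: name --argument value ..., lists and objects as JSON in quotes. drive_tool: Moves the arm, as the interface text tells. Its arguments: {"type":"object","properties":{"moves":{"type":"array"},"grip_force":{"type":"number"}},"required":["moves"]}

```bash
mkdir -p pics
python3 - <<'E'
from workcell import bot
import cv2,pickle
o=bot.observe();print(o['time'],o['position'],o['ee_rot'],o['opening'])
for n in("top","scene"):
    c=bot.camera(n);cv2.imwrite(f"pics/{n}0.png",c["img"]);pickle.dump(c,open(n+".pkl","wb"))
    print(n,c["camera_matrix"],c["origin"],c["orientation"])
E
```

```text
0.0 [ 0.13991493 -0.50576271  0.23816743] [[ 2.66538230e-01 -9.63824346e-01 -5.41809617e-05]
 [-9.63823545e-01 -2.66538080e-01  1.27477898e-03]
 [-1.24310430e-03 -2.87556446e-04 -9.99999186e-01]] 0.08785926402849224
top [[461.72784084   0.         313.4100861 ]
 [  0.         461.72784084 242.06267205]
 [  0.           0.           1.        ]] [0.44700649 0.17944869 0.93300324] [[-0.01390031 -0.99915021  0.03880259]
 [-0.99989243  0.01407135  0.0041383 ]
 [-0.00468078 -0.03874089 -0.99923833]]
scene [[507.43567958   0.         319.62021684]
 [  0.         507.43567958 241.99748573]
 [  0.           0.           1.        ]] [1.08015949 0.29144364 0.6735709 ] [[-0.17157675  0.70500712 -0.68813253]
 [ 0.98501439  0.11031954 -0.13257549]
 [-0.0175522  -0.70056731 -0.71337042]]
```

View pics/top0.png

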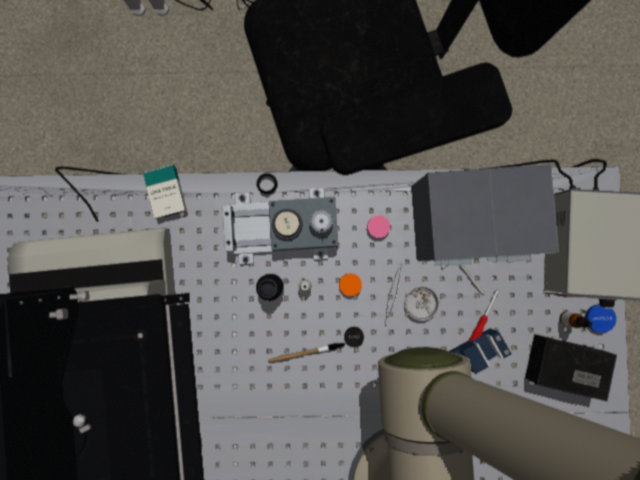

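View pics/scene0.png

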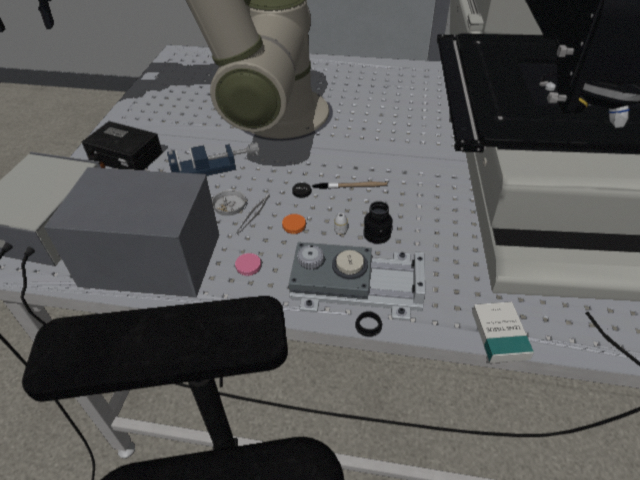

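The top view shows the stage: knob at about (320,222), nest with box at (287,223) and end stop at (229,230). Travel is image-left, roughly world +y. The eyepiece is at (268,288), the objective at (305,287) and the ring at (267,184). I'll enlarge a crop.

Run:
```python
import cv2
a=cv2.imread("pics/top0.png")[160:310,215:405]
cv2.imwrite("pics/top0c.png",cv2.resize(a,None,fx=4,fy=4,interpolation=cv2.INTER_CUBIC))
```

```text
(no output)
```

View pics/top0c.png

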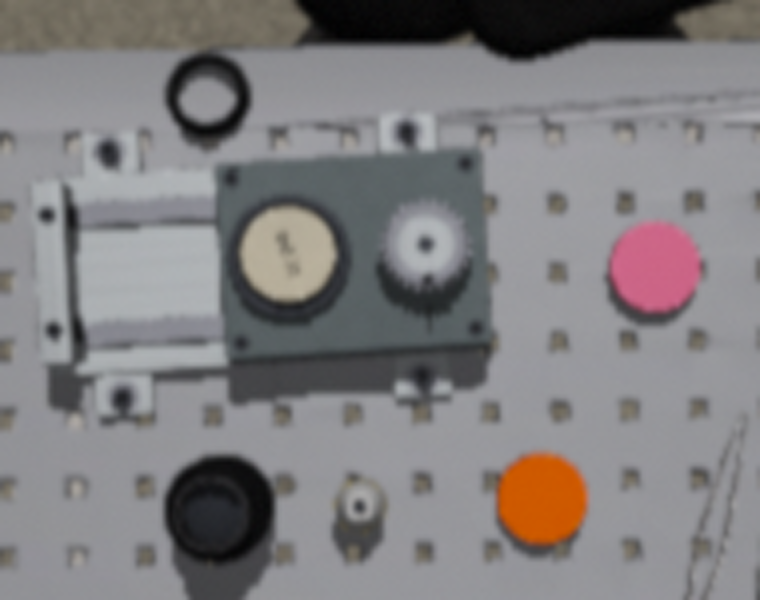

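In the crop, the deck corners are at (218,166), (479,151), (490,344) and (229,359). The knob top is centred at (426,243), with the dimple at (428,281). The box centre is at (288,254). I'll convert these to world positions.

```bash
cat > h.py <<'E'
import numpy as np,pickle
def px2w(c,u,v,z):
    K=c["camera_matrix"];d=np.asarray(c["orientation"])@np.linalg.solve(K,[u,v,1.]);o=np.asarray(c["origin"])
    return o+d*(z-o[2])/d[2]
E
python3 - <<'E'
from h import *
c=pickle.load(open("top.pkl","rb"))
f=lambda x,y,z:px2w(c,(x+.5)/4-.5+215,(y+.5)/4-.5+160,z)
P={k:f(*v) for k,v in dict(A=(218,166,.04),B=(479,151,.04),C=(490,344,.04),D=(229,359,.04),knob=(426,243,.064),box=(288,254,.057),dimple=(428,281,.064),eyep=(220,505,.07),obj=(360,500,.042),ring=(208,95,.014),pink=(655,267,.014),orange=(541,497,.014),stopA=(36,184,.041),stopB=(46,363,.041)).items()}
for k,v in P.items():print(k,v.round(4))
n=np.linalg.norm
print(n(P['A']-P['B']),n(P['B']-P['C']),n((P['knob']-P['box'])[:2]))
y=(P['A']-P['B']+P['D']-P['C'])[:2];y/=n(y);x=np.array([y[1],-y[0]])
ctr=sum(P[k] for k in'ABCD')[:2]/4
print('y',y,np.degrees(np.arctan2(y[1],y[0])),'pf',ctr-y*.065,'knob pred',ctr-y*.035,'nest pred',ctr+y*.031)
yk=(P['box']-P['knob'])[:2];print(np.degrees(np.arctan2(yk[1],yk[0])))
E
```

```text
A [0.5625 0.2681 0.04  ]
B [0.568  0.1412 0.04  ]
C [0.4741 0.1374 0.04  ]
D [0.4687 0.2637 0.04  ]
knob [0.5215 0.1679 0.064 ]
box [0.5178 0.2335 0.057 ]
dimple [0.5035 0.1672 0.064 ]
eyep [0.3999 0.2658 0.07  ]
obj [0.3999 0.2012 0.042 ]
ring [0.6016 0.2753 0.014 ]
pink [0.5122 0.0533 0.014 ]
orange [0.3987 0.1121 0.014 ]
stopA [0.5549 0.3564 0.041 ]
stopB [0.4679 0.3521 0.041 ]
0.1269792252468708 0.09390527696734566 0.0657033617368225
y [-0.04325225  0.99906418] 92.47894478065686 pf [0.52112605 0.13765766] knob pred [0.51982848 0.16762959] nest pred [0.51697383 0.23356782]
93.23300816074861
```

```bash
cat >> h.py <<'E'
def st():
    from workcell import bot
    o=bot.observe();R=np.array(o['ee_rot']);p=np.array(o['position'])*1e3
    print('t',round(o['time'],2),'tcp',p.round(1),'psi',np.degrees(np.arctan2(R[1,0],R[0,0])).round(1),'j6',round(o['joint_positions'][5],2),'F',np.round(o['contact_force'],1),'op',round(o['opening'],4))
    return p,R
def to(x,y,z):
    p,R=st();d=R.T@(np.array([x,y,z])-p);print('tool shift',d.round(1));return d
E
python3 - <<'E'
from h import *
to(477.5,194.7,239)
E
```

```text
t 0.1 tcp [ 139.9 -505.8  238.2] psi -74.5 j6 -0.22 F [ 0.1 -0.9 -1.1] op 0.0881
tool shift [-585.2 -512.1    0. ]
```

Request:
drive_tool --moves '[[[-15,-13.1,0,0,-1],[-15,-13.1,0,0,-1],[-15,-13.1,0,0,-1],[-15,-13.1,0,0,-1],[-15,-13.1,0,0,-1],[-15,-13.1,0,0,-1],[-15,-13.1,0,0,-1],[-15,-13.1,0,0,-1],[-15,-13.1,0,0,-1],[-15,-13.1,0,0,-1],[-15,-13.1,0,0,-1],[-15,-13.1,0,0,-1],[-15,-13.1,0,0,-1],[-15,-13.1,0,0,-1],[-15,-13.1,0,0,-1],[-15,-13.1,0,0,-1],[-15,-13.1,0,0,-1],[-15,-13.1,0,0,-1],[-15,-13.1,0,0,-1],[-15,-13.1,0,0,-1]]]' --grip_force 10

```text
time: 1.77
position: [0.3126, -0.146, 0.2386]
ee_rot: [[0.266, -0.964, -0.0], [-0.964, -0.266, 0.0], [-0.0, 0.0, -1.0]]
contact_force: [0.1, -0.1, 0.4]
opening: 0.0001
```

Request:
drive_tool --moves '[[[-15,-13.1,0,0,-1],[-15,-13.1,0,0,-1],[-15,-13.1,0,0,-1],[-15,-13.1,0,0,-1],[-15,-13.1,0,0,-1],[-15,-13.1,0,0,-1],[-15,-13.1,0,0,-1],[-15,-13.1,0,0,-1],[-15,-13.1,0,0,-1],[-15,-13.1,0,0,-1],[-15,-13.1,0,0,-1],[-15,-13.1,0,0,-1],[-15,-13.1,0,0,-1],[-15,-13.1,0,0,-1],[-15,-13.1,0,0,-1],[-15,-13.1,0,0,-1],[-15,-13.1,0,0,-1],[-15,-13.1,0,0,-1],[-15,-13.1,0,0,-1],[0,0,0,5.5,-1]]]'

```text
time: 3.43
position: [0.477, 0.1962, 0.2381]
ee_rot: [[0.175, -0.985, -0.001], [-0.985, -0.175, 0.001], [-0.001, 0.0, -1.0]]
contact_force: [-0.1, 0.1, -0.8]
opening: 0.0004
```

Run:
```python
from h import *
to(477.5,194.7,100)
```

```text
t 3.43 tcp [477.  196.2 238.1] psi -79.9 j6 1.56 F [-0.1  0.1 -0.8] op 0.0004
tool shift [  1.6  -0.3 138.1]
```

Request:
drive_tool --moves '[[[1.6,0,20,0,-1],[0,0,20,0,-1],[0,0,20,0,-1],[0,0,20,0,-1],[0,0,20,0,-1],[0,0,20,0,-1],[0,0,20,0,-1],[0,0,15,0,-1],[0,0,12,0,-1],[0,0,10,0,-1],[0,0,6,0,-1],[0,0,3,0,-1],[0,0,0,0,-1]]]'

```text
time: 4.52
position: [0.4766, 0.1924, 0.0524]
ee_rot: [[0.173, -0.985, -0.001], [-0.985, -0.173, -0.0], [-0.0, 0.001, -1.0]]
contact_force: [-0.8, 0.2, -0.4]
opening: 0.0007
```

Run:
```python
from h import *
from workcell import bot
import cv2
st()
A=[]
for n,(u,v) in dict(scene=(330,262),top=(300,225)).items():
    i=bot.camera(n)["img"];A.append(cv2.resize(i[v-50:v+50,u-50:u+50],(400,400),interpolation=cv2.INTER_CUBIC))
cv2.imwrite("pics/a.png",np.hstack(A))
```

```text
t 4.52 tcp [476.6 192.4  52.4] psi -80.0 j6 1.55 F [-0.8  0.2 -0.4] op 0.0007
```

View pics/a.png

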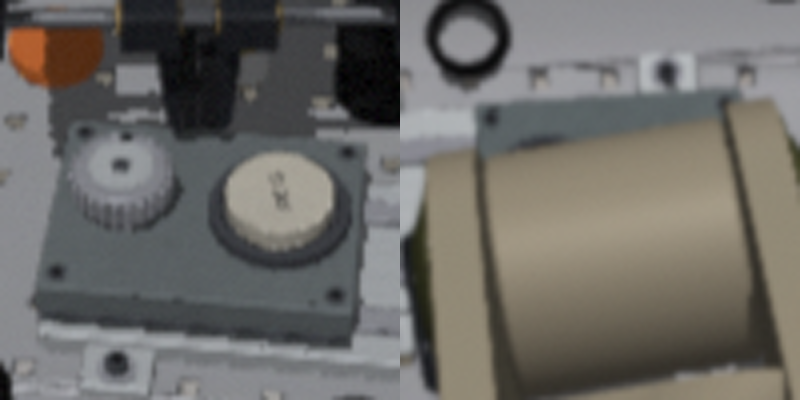

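The scene crop shows the fingertips as a tapered dark pair (about 26 mm wide at the tip) standing beside the knob, clear of it and of the nest. The dimple at crop (127,136) is still at the index. I'll approach radially and watch the force.

Request:
drive_tool --moves '[[[1.5,-2.6,0,0,-1],[1.5,-2.6,0,0,-1],[1,-1.73,0,0,-1],[0.5,-0.87,0,0,-1],[0.5,-0.87,0,0,-1],[0,0,0,0,-1]]]'

```text
time: 5.12
position: [0.4863, 0.1889, 0.0527]
ee_rot: [[0.173, -0.985, 0.0], [-0.985, -0.173, 0.0], [-0.0, -0.0, -1.0]]
contact_force: [0.1, 1.0, 0.8]
opening: 0.0005
```

Request:
drive_tool --moves '[[[0.5,-0.87,0,0,-1],[0,0,0,0,-1]]]'

```text
time: 5.28
position: [0.4871, 0.1886, 0.0527]
ee_rot: [[0.173, -0.985, 0.0], [-0.985, -0.173, 0.0], [-0.0, -0.0, -1.0]]
contact_force: [-0.7, -0.8, 0.5]
opening: 0.0004
```

Request:
drive_tool --moves '[[[0.5,-0.87,0,0,-1],[0,0,0,0,-1]]]'

```text
time: 5.45
position: [0.4881, 0.1883, 0.0527]
ee_rot: [[0.173, -0.985, 0.0], [-0.985, -0.173, 0.0], [0.0, -0.0, -1.0]]
contact_force: [1.0, 0.7, 0.6]
opening: 0.0003
```

Request:
drive_tool --moves '[[[0.5,-0.87,0,0,-1],[0,0,0,0,-1]]]'

```text
time: 5.62
position: [0.4891, 0.1879, 0.0528]
ee_rot: [[0.173, -0.985, 0.0], [-0.985, -0.173, 0.0], [0.0, -0.0, -1.0]]
contact_force: [-0.2, 0.2, 0.6]
opening: 0.0004
```

Request:
drive_tool --moves '[[[0.5,-0.87,0,0,-1],[0,0,0,0,-1]]]'

```text
time: 5.78
position: [0.4897, 0.1877, 0.0526]
ee_rot: [[0.173, -0.985, -0.001], [-0.985, -0.173, 0.0], [-0.0, 0.001, -1.0]]
contact_force: [-0.5, 0.1, 0.2]
opening: 0.0006
```

Request:
drive_tool --moves '[[[0.5,-0.87,0,0,-1],[0,0,0,0,-1]]]'

```text
time: 5.95
position: [0.4901, 0.1875, 0.0525]
ee_rot: [[0.173, -0.985, -0.002], [-0.985, -0.173, 0.0], [-0.001, 0.002, -1.0]]
contact_force: [-4.8, 2.9, 1.4]
opening: 0.001
```

Request:
drive_tool --moves '[[[0.5,-0.87,0,0,-1],[0,0,0,0,-1]]]'

```text
time: 6.12
position: [0.4904, 0.1874, 0.0524]
ee_rot: [[0.173, -0.985, -0.004], [-0.985, -0.173, 0.001], [-0.001, 0.003, -1.0]]
contact_force: [-6.3, 3.5, 2.4]
opening: 0.0005
```

Contact came at a TCP of about (489.6, 187.8). I'll try a first 60° arc and check that the ribs catch.

Request:
drive_tool --moves '[[[2.9,2.45,0,-6,-1],[2.9,2.45,0,-6,-1],[2.9,2.45,0,-6,-1],[2.9,2.45,0,-6,-1],[2.9,2.45,0,-6,-1],[2.9,2.45,0,-6,-1],[2.9,2.45,0,-6,-1],[2.9,2.45,0,-6,-1],[2.9,2.45,0,-6,-1],[2.9,2.45,0,-6,-1]]]'

```text
time: 6.95
position: [0.4892, 0.1504, 0.0526]
ee_rot: [[0.941, -0.338, -0.001], [-0.338, -0.941, -0.0], [-0.001, 0.001, -1.0]]
contact_force: [-2.7, -0.7, 0.8]
opening: 0.0006
```

```bash
cat >> h.py <<'E'
def shot(name,u=325,v=258,r=36):
    from workcell import bot
    import cv2
    i=bot.camera("scene")["img"];cv2.imwrite("pics/"+name,cv2.resize(i[v-r:v+r,u-r:u+r],(600,600),interpolation=cv2.INTER_CUBIC))
E
python3 -c "
from h import *
st();shot('b.png')"
```

```text
t 6.95 tcp [489.2 150.4  52.6] psi -19.7 j6 0.41 F [-2.7 -0.7  0.8] op 0.0006
```

View pics/b.png

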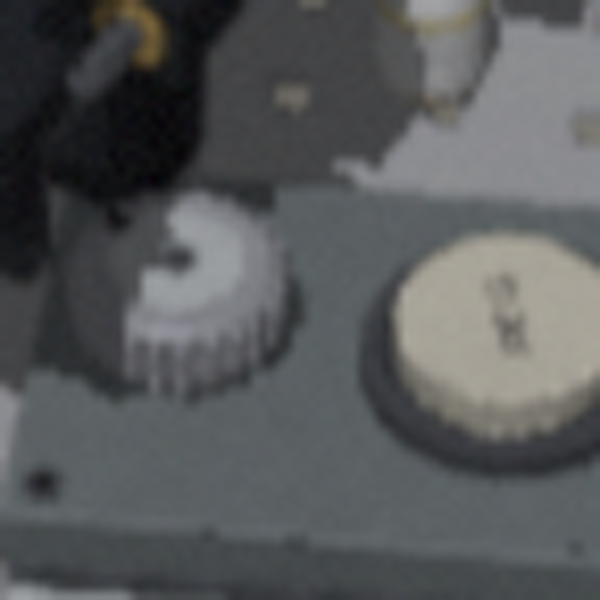

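```bash
cat >> h.py <<'E'
def ang(x,y,turn,u0=325-36,v0=258-36,s=600/72,dy=0):
    c=pickle.load(open("scene.pkl","rb"));z=.064+.002*turn
    w=px2w(c,u0+(x+.5)/s-.5,v0+(y+.5)/s-.5,z)
    return w.round(4)
E
python3 -c "
from h import *
ce=ang(180,258,0.1);print(ce)
for q in [(118,215)]:
    d=ang(*q,.1)-ce;print(d,np.hypot(*d[:2]),np.degrees(np.arctan2(d[1],d[0]))%360)
d=ang((311.75-289)*8.33,(246-222)*8.33,0)-ce;print(d,np.degrees(np.arctan2(d[1],d[0]))%360)
"
```

```text
[0.5187 0.1669 0.0642]
[-0.0096 -0.0144  0.    ] 0.017306646122227175 236.30993247402006
[-0.0162 -0.0011 -0.0002] 183.884491570053
```

The dimple has moved from the index (about 183.5°) to about 236°. That is roughly +53° for a 60° arc, so the ribs engage. Continuing the stroke.

Request:
drive_tool --moves '[[[2.95,2.4,0,-6,-1],[2.95,2.4,0,-6,-1],[2.95,2.4,0,-6,-1],[2.95,2.4,0,-6,-1],[2.95,2.4,0,-6,-1],[2.95,2.4,0,-6,-1],[2.95,2.4,0,-6,-1],[2.95,2.4,0,-6,-1],[2.95,2.4,0,-6,-1],[2.95,2.4,0,-6,-1]]]'

```text
time: 7.83
position: [0.521, 0.1307, 0.0529]
ee_rot: [[0.765, 0.644, 0.001], [0.644, -0.765, -0.001], [-0.0, 0.001, -1.0]]
contact_force: [-1.6, -4.4, 0.7]
opening: 0.0004
```

Request:
drive_tool --moves '[[[2.9,2.45,0,-6,-1],[2.9,2.45,0,-6,-1],[2.9,2.45,0,-6,-1],[2.9,2.45,0,-6,-1],[2.9,2.45,0,-6,-1],[2.9,2.45,0,-6,-1],[2.9,2.45,0,-6,-1],[2.9,2.45,0,-6,-1],[2.9,2.45,0,-6,-1],[2.9,2.45,0,-6,-1]]]'

```text
time: 8.67
position: [0.5535, 0.1477, 0.0529]
ee_rot: [[-0.175, 0.984, 0.001], [0.984, 0.175, -0.0], [-0.001, 0.001, -1.0]]
contact_force: [-0.1, -1.0, 1.2]
opening: 0.0005
```

```bash
python3 -c "
from h import *
p,R=st();d=R.T@(np.array([520.2,167.4,0])-p);print('axis in tool',d)
"
```

```text
t 8.67 tcp [553.5 147.7  52.9] psi 100.1 j6 -1.69 F [-0.1 -1.   1.2] op 0.0005
axis in tool [ 25.30873376 -29.36213969  52.88730348]
```

Request:
drive_tool --moves '[[[3.4,1.6,0,-6,-1],[3.4,1.6,0,-6,-1],[2.9,2.45,0,-6,-1],[2.9,2.45,0,-6,-1],[2.9,2.45,0,-6,-1],[2.9,2.45,0,-6,-1],[2.9,2.45,0,-6,-1],[2.9,2.45,0,-6,-1],[2.9,2.45,0,-6,-1]]]'

```text
time: 9.42
position: [0.5561, 0.1814, 0.0534]
ee_rot: [[-0.899, 0.437, 0.004], [0.437, 0.9, 0.0], [-0.004, 0.002, -1.0]]
contact_force: [3.6, 0.9, 0.3]
opening: 0.0008
```

```bash
python3 -c "
from h import *
p,R=st();d=R.T@(np.array([520.2,167.4,0])-p);print('axis in tool',d)
shot('c.png')
"
```

```text
t 9.42 tcp [556.1 181.4  53.4] psi 154.1 j6 -2.57 F [3.6 0.9 0.3] op 0.0008
axis in tool [ 26.37934651 -28.35247885  53.1982877 ]
```

View pics/c.png

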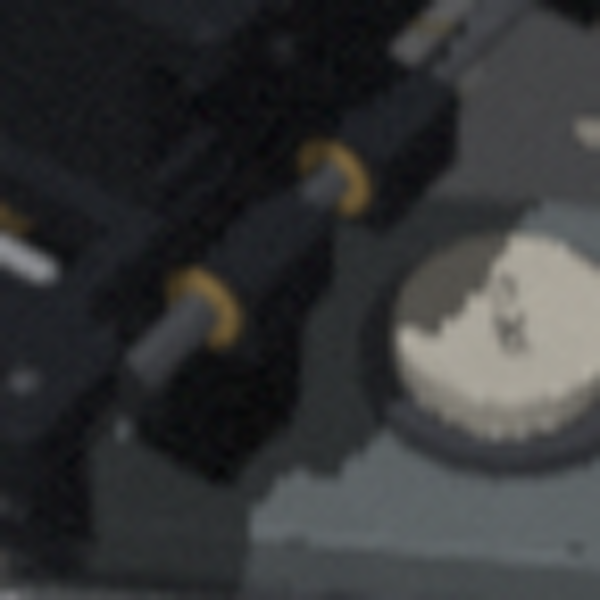

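The view is occluded by the gripper, but the radial force of about 3.6 N shows contact. I'll back off 12 mm, go round to the start of the next stroke, and look on the way.

Request:
drive_tool --moves '[[[-3,5.2,0,0,-1],[-3,5.2,0,0,-1],[-4.5,-4.24,0,7,-1],[-4.5,-4.24,0,7,-1],[-4.5,-4.24,0,7,-1],[-4.5,-4.24,0,7,-1],[-4.5,-4.24,0,7,-1],[-4.5,-4.24,0,7,-1],[-4.5,-4.24,0,7,-1],[-4.5,-4.24,0,7,-1],[-4.5,-4.24,0,7,-1],[-4.5,-4.24,0,7,-1],[-4.5,-4.24,0,7,-1],[-4.5,-4.24,0,7,-1],[-4.5,-4.24,0,7,-1],[-4.5,-4.24,0,7,-1],[-4.5,-4.24,0,7,-1],[-4.5,-4.24,0,7,-1],[-4.5,-4.24,0,7,-1],[-4.5,-4.24,0,7,-1]]]'

```text
time: 11.13
position: [0.508, 0.1173, 0.0526]
ee_rot: [[0.888, 0.46, -0.0], [0.46, -0.888, -0.0], [-0.0, -0.0, -1.0]]
contact_force: [-0.3, 0.3, 0.2]
opening: 0.0005
```

Request:
drive_tool --moves '[[[-4.5,-4.24,0,7,-1],[-4.5,-4.24,0,7,-1],[-4.5,-4.24,0,7,-1],[-4.5,-4.24,0,7,-1],[-4.5,-4.24,0,7,-1],[-4.5,-4.24,0,7,-1],[-4.5,-4.24,0,7,-1],[-4.5,-4.24,0,7,-1],[-4.5,-4.24,0,7,-1],[-4.5,-4.24,0,7,-1],[-4.5,-4.24,0,7,-1],[-4.5,-4.24,0,7,-1],[-4.5,-4.24,0,7,-1],[-4.5,-4.24,0,7,-1],[-4.5,-4.24,0,7,-1],[-1.9,-1.8,0,3,-1],[0,0,0,0,-1]]]'

```text
time: 12.55
position: [0.4749, 0.1926, 0.0526]
ee_rot: [[0.168, -0.986, -0.0], [-0.986, -0.168, -0.0], [0.0, 0.0, -1.0]]
contact_force: [1.3, 0.3, -0.5]
opening: 0.0004
```

```bash
python3 -c "
from h import *
to(490.2,187.5,53)
shot('d.png')
"
```

```text
t 12.55 tcp [474.9 192.6  52.6] psi -80.3 j6 1.56 F [ 1.3  0.3 -0.5] op 0.0004
tool shift [  7.6 -14.2  -0.4]
```

View pics/d.png

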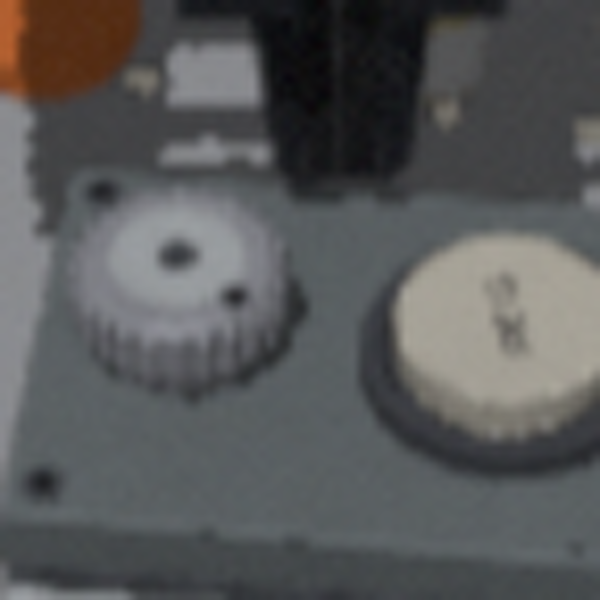

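The knob is clear: centre at (178,255), dimple at (234,296).

```bash
python3 -c "
from h import *
ce=ang(178,255,.63);print(ce)
d=ang(234,296,.63)-ce;print(d,np.hypot(*d[:2]),np.degrees(np.arctan2(d[1],d[0]))%360)
"
```

```text
[0.519  0.1666 0.0653]
[0.0091 0.0129 0.    ] 0.015786703265723335 54.79984866886764
```

Turned about 231° for 234° commanded. Two more equal strokes give about 693°, or 1.92 turns. Stroke 2:

Request:
drive_tool --moves '[[[1.5,-2.8,-0.5,0,-1],[1.5,-2.8,0,0,-1],[1.5,-2.8,0,0,-1],[1.5,-2.8,0,0,-1],[1,-1.8,0,0,-1],[0.6,-1.2,0,0,-1],[0,0,0,0,-1],[2.9,2.45,0,-6,-1],[2.9,2.45,0,-6,-1],[2.9,2.45,0,-6,-1],[2.9,2.45,0,-6,-1],[2.9,2.45,0,-6,-1],[2.9,2.45,0,-6,-1],[2.9,2.45,0,-6,-1],[2.9,2.45,0,-6,-1],[2.9,2.45,0,-6,-1],[2.9,2.45,0,-6,-1]]]'

```text
time: 14.02
position: [0.4875, 0.1508, 0.0532]
ee_rot: [[0.941, -0.338, -0.0], [-0.338, -0.941, -0.0], [-0.0, 0.0, -1.0]]
contact_force: [-1.2, 0.1, 0.2]
opening: 0.0005
```

Request:
drive_tool --moves '[[[2.95,2.4,0,-6,-1],[2.95,2.4,0,-6,-1],[2.95,2.4,0,-6,-1],[2.95,2.4,0,-6,-1],[2.95,2.4,0,-6,-1],[2.95,2.4,0,-6,-1],[2.95,2.4,0,-6,-1],[2.95,2.4,0,-6,-1],[2.95,2.4,0,-6,-1],[2.95,2.4,0,-6,-1]]]'

```text
time: 14.85
position: [0.5187, 0.1305, 0.0534]
ee_rot: [[0.763, 0.646, 0.0], [0.646, -0.763, -0.002], [-0.001, 0.001, -1.0]]
contact_force: [-1.4, -5.8, 2.6]
opening: 0.0007
```

Request:
drive_tool --moves '[[[3,2.25,0,-6,-1],[3,2.25,0,-6,-1],[3,2.25,0,-6,-1],[3,2.25,0,-6,-1],[3,2.25,0,-6,-1],[3,2.25,0,-6,-1],[3,2.25,0,-6,-1],[3,2.25,0,-6,-1],[3,2.25,0,-6,-1],[3,2.25,0,-6,-1]]]'

```text
time: 15.68
position: [0.5527, 0.1482, 0.0544]
ee_rot: [[-0.178, 0.984, 0.008], [0.984, 0.178, -0.002], [-0.003, 0.008, -1.0]]
contact_force: [11.7, -7.1, -0.9]
opening: 0.0007
```

Request:
drive_tool --moves '[[[2.9,2.45,0,-6,-1],[2.9,2.45,0,-6,-1],[2.9,2.45,0,-6,-1],[2.9,2.45,0,-6,-1],[2.9,2.45,0,-6,-1],[2.9,2.45,0,-6,-1],[2.9,2.45,0,-6,-1],[2.9,2.45,0,-6,-1],[2.9,2.45,0,-6,-1]]]'

```text
time: 16.43
position: [0.5555, 0.1828, 0.0546]
ee_rot: [[-0.901, 0.435, 0.007], [0.435, 0.901, 0.001], [-0.006, 0.004, -1.0]]
contact_force: [7.3, 3.5, 2.0]
opening: 0.0004
```

```bash
python3 -c "
from h import *
p,R=st();d=R.T@(np.array([520.2,167.4,0])-p);print('axis in tool',d)
"
```

```text
t 16.43 tcp [555.5 182.8  54.6] psi 154.2 j6 -2.57 F [7.3 3.5 2. ] op 0.0004
axis in tool [ 25.44821714 -29.50786215  54.29413693]
```

Request:
drive_tool --moves '[[[-3,5.2,0,0,-1],[-3,5.2,0,0,-1],[-4.5,-4.24,0,7,-1],[-4.5,-4.24,0,7,-1],[-4.5,-4.24,0,7,-1],[-4.5,-4.24,0,7,-1],[-4.5,-4.24,0,7,-1],[-4.5,-4.24,0,7,-1],[-4.5,-4.24,0,7,-1],[-4.5,-4.24,0,7,-1],[-4.5,-4.24,0,7,-1],[-4.5,-4.24,0,7,-1],[-4.5,-4.24,0,7,-1],[-4.5,-4.24,0,7,-1],[-4.5,-4.24,0,7,-1],[-4.5,-4.24,0,7,-1],[-4.5,-4.24,0,7,-1],[-4.5,-4.24,0,7,-1],[-4.5,-4.24,0,7,-1],[-4.5,-4.24,0,7,-1]]]'

```text
time: 18.1
position: [0.5062, 0.1185, 0.053]
ee_rot: [[0.887, 0.461, -0.001], [0.461, -0.887, -0.0], [-0.001, -0.0, -1.0]]
contact_force: [-0.4, -0.9, -0.4]
opening: 0.0003
```

Request:
drive_tool --moves '[[[-4.5,-4.24,0,7,-1],[-4.5,-4.24,0,7,-1],[-4.5,-4.24,0,7,-1],[-4.5,-4.24,0,7,-1],[-4.5,-4.24,0,7,-1],[-4.5,-4.24,0,7,-1],[-4.5,-4.24,0,7,-1],[-4.5,-4.24,0,7,-1],[-4.5,-4.24,0,7,-1],[-4.5,-4.24,0,7,-1],[-4.5,-4.24,0,7,-1],[-4.5,-4.24,0,7,-1],[-4.5,-4.24,0,7,-1],[-4.5,-4.24,0,7,-1],[-4.5,-4.24,0,7,-1],[-1.9,-1.8,0,3,-1],[0,0,0,0,-1]]]'

```text
time: 19.52
position: [0.4732, 0.1937, 0.053]
ee_rot: [[0.169, -0.986, -0.0], [-0.986, -0.169, -0.0], [0.0, 0.0, -1.0]]
contact_force: [-1.0, -1.1, 1.1]
opening: 0.0003
```

```bash
python3 -c "
from h import *
to(490.2,187.5,54)
shot('e.png')
"
```

```text
t 19.52 tcp [473.2 193.7  53. ] psi -80.3 j6 1.56 F [-1.  -1.1  1.1] op 0.0003
tool shift [  9.  -15.7  -1. ]
```

View pics/e.png

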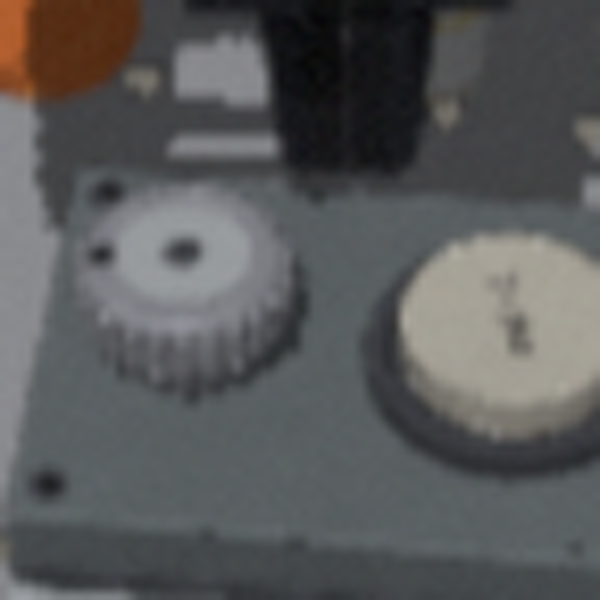

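Knob centre at (182,250), dimple at (101,254). The carriage has shifted by under a pixel, which fits play in the lock.

```bash
python3 -c "
from h import *
ce=ang(182,250,1.25);print(ce)
d=ang(101,254,1.25)-ce;print(d,np.hypot(*d[:2]),np.degrees(np.arctan2(d[1],d[0]))%360)
"
```

```text
[0.5187 0.1674 0.0665]
[ 0.0035 -0.0156  0.    ] 0.0159878078547373 282.64542039653276
```

Turned so far: about 459°. Stroke 3, with less inward bias because the carriage comes free at 540°:

Request:
drive_tool --moves '[[[1.8,-3.1,-1,0,-1],[1.8,-3.1,0,0,-1],[1.8,-3.1,0,0,-1],[1.8,-3.1,0,0,-1],[1.2,-2.1,0,0,-1],[0.6,-1.2,0,0,-1],[0,0,0,0,-1],[2.9,2.45,0,-6,-1],[2.9,2.45,0,-6,-1],[2.9,2.45,0,-6,-1],[2.9,2.45,0,-6,-1],[2.9,2.45,0,-6,-1],[2.9,2.45,0,-6,-1],[2.9,2.45,0,-6,-1],[2.9,2.45,0,-6,-1],[2.9,2.45,0,-6,-1],[2.9,2.45,0,-6,-1]]]'

```text
time: 20.98
position: [0.4878, 0.1508, 0.0542]
ee_rot: [[0.941, -0.338, -0.0], [-0.338, -0.941, 0.0], [-0.0, 0.0, -1.0]]
contact_force: [-0.4, 0.9, 0.1]
opening: 0.0002
```

Request:
drive_tool --moves '[[[2.93,2.42,0,-6,-1],[2.93,2.42,0,-6,-1],[2.93,2.42,0,-6,-1],[2.93,2.42,0,-6,-1],[2.93,2.42,0,-6,-1],[2.93,2.42,0,-6,-1],[2.93,2.42,0,-6,-1],[2.93,2.42,0,-6,-1],[2.93,2.42,0,-6,-1],[2.93,2.42,0,-6,-1]]]'

```text
time: 21.82
position: [0.5187, 0.1306, 0.0543]
ee_rot: [[0.763, 0.646, -0.0], [0.646, -0.763, -0.001], [-0.001, 0.001, -1.0]]
contact_force: [-1.0, -5.1, 1.6]
opening: 0.0002
```

Request:
drive_tool --moves '[[[2.95,2.35,0,-6,-1],[2.95,2.35,0,-6,-1],[2.95,2.35,0,-6,-1],[2.95,2.35,0,-6,-1],[2.95,2.35,0,-6,-1],[2.95,2.35,0,-6,-1],[2.95,2.35,0,-6,-1],[2.95,2.35,0,-6,-1],[2.95,2.35,0,-6,-1],[2.95,2.35,0,-6,-1]]]'

```text
time: 22.65
position: [0.5524, 0.1475, 0.055]
ee_rot: [[-0.178, 0.984, 0.005], [0.984, 0.178, -0.001], [-0.002, 0.005, -1.0]]
contact_force: [7.3, -5.0, 0.5]
opening: 0.0006
```

Request:
drive_tool --moves '[[[2.9,2.45,0,-6,-1],[2.9,2.45,0,-6,-1],[2.9,2.45,0,-6,-1],[2.9,2.45,0,-6,-1],[2.9,2.45,0,-6,-1],[2.9,2.45,0,-6,-1],[2.9,2.45,0,-6,-1],[2.9,2.45,0,-6,-1],[2.9,2.45,0,-6,-1],[2.9,2.45,0,-6,-1]]]'

```text
time: 23.48
position: [0.5557, 0.1856, 0.0557]
ee_rot: [[-0.941, 0.338, 0.01], [0.339, 0.941, 0.002], [-0.008, 0.005, -1.0]]
contact_force: [13.1, 7.1, -0.7]
opening: 0.0005
```

Request:
drive_tool --moves '[[[-3,5.2,0,0,-1],[-3,5.2,0,0,-1],[-4.5,-4.24,0,7,-1],[-4.5,-4.24,0,7,-1],[-4.5,-4.24,0,7,-1],[-4.5,-4.24,0,7,-1],[-4.5,-4.24,0,7,-1],[-4.5,-4.24,0,7,-1],[-4.5,-4.24,0,7,-1],[-4.5,-4.24,0,7,-1],[-4.5,-4.24,0,7,-1],[-4.5,-4.24,0,7,-1],[-4.5,-4.24,0,7,-1],[-4.5,-4.24,0,7,-1],[-4.5,-4.24,0,7,-1],[-4.5,-4.24,0,7,-1],[-4.5,-4.24,0,7,-1],[-4.5,-4.24,0,7,-1],[-4.5,-4.24,0,7,-1],[-4.5,-4.24,0,7,-1]]]'

```text
time: 25.15
position: [0.5123, 0.1165, 0.054]
ee_rot: [[0.834, 0.552, -0.001], [0.552, -0.834, -0.0], [-0.001, -0.0, -1.0]]
contact_force: [0.2, 0.9, -0.4]
opening: 0.0006
```

Request:
drive_tool --moves '[[[-4.5,-4.24,0,7,-1],[-4.5,-4.24,0,7,-1],[-4.5,-4.24,0,7,-1],[-4.5,-4.24,0,7,-1],[-4.5,-4.24,0,7,-1],[-4.5,-4.24,0,7,-1],[-4.5,-4.24,0,7,-1],[-4.5,-4.24,0,7,-1],[-4.5,-4.24,0,7,-1],[-4.5,-4.24,0,7,-1],[-4.5,-4.24,0,7,-1],[-4.5,-4.24,0,7,-1],[-4.5,-4.24,0,7,-1],[-4.5,-4.24,0,7,-1],[-4.5,-4.24,0,7,-1],[-1.9,-1.8,0,3,-1],[0,0,0,0,-1]]]'

```text
time: 26.57
position: [0.4716, 0.1878, 0.0541]
ee_rot: [[0.272, -0.962, -0.0], [-0.962, -0.272, -0.0], [-0.0, 0.0, -1.0]]
contact_force: [-0.5, -0.2, 0.1]
opening: 0.0005
```

```bash
python3 -c "
from h import *
to(490.2,187.5,54)
shot('f.png')
"
```

```text
t 26.57 tcp [471.6 187.8  54.1] psi -74.2 j6 1.44 F [-0.5 -0.2  0.1] op 0.0005
tool shift [  5.4 -17.8   0.1]
```

View pics/f.png

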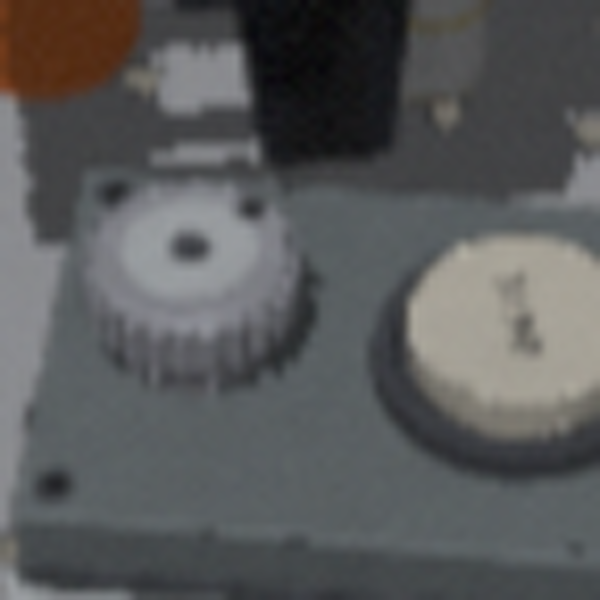

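Knob centre at (188,246), dimple at (249,207). The carriage has moved only about 1–2 mm.

```bash
python3 -c "
from h import *
ce=ang(188,246,1.9);print(ce)
d=ang(249,207,1.9)-ce;a=np.degrees(np.arctan2(d[1],d[0]))%360;print(d,a,'total',a-183.5+720)
"
```

```text
[0.5186 0.1686 0.0678]
[-0.0124  0.0101  0.    ] 140.83662852486944 total 677.3366285248694
```

Total is about 677° (1.88 turns), which is already inside the window. I'll add a short stroke of about 40° to come nearer to two full turns, then back off.

Request:
drive_tool --moves '[[[1.5,-3.3,0,0,-1],[1.5,-3.3,0,0,-1],[1.5,-3.3,0,0,-1],[1.2,-3.2,0,0,-1],[0.6,-1.6,0,0,-1],[0.5,-1.2,0,0,-1],[0,0,0,0,-1],[2.9,2.45,0,-6,-1],[2.9,2.45,0,-6,-1],[2.9,2.45,0,-6,-1],[2.9,2.45,0,-6,-1],[2.9,2.45,0,-6,-1],[2.9,2.45,0,-6,-1],[2.9,2.45,0,-6,-1],[0,0,0,0,-1]]]'

```text
time: 27.87
position: [0.4859, 0.1591, 0.0543]
ee_rot: [[0.849, -0.528, 0.0], [-0.528, -0.849, -0.0], [0.0, -0.0, -1.0]]
contact_force: [-0.4, 0.5, 0.1]
opening: 0.0004
```

Request:
drive_tool --moves '[[[-3,5.2,0,0,-1],[-3,5.2,0,0,-1],[-3,5.2,0,0,-1],[-3,5.2,0,0,-1],[-3,5.2,0,0,-1],[0,0,0,0,-1]]]'

```text
time: 28.37
position: [0.4582, 0.145, 0.0542]
ee_rot: [[0.847, -0.531, -0.001], [-0.531, -0.847, -0.0], [-0.001, 0.0, -1.0]]
contact_force: [0.3, -0.1, -0.4]
opening: 0.001
```

```bash
python3 -c "
from h import *
to(523,110,54)
shot('g.png')
"
```

```text
t 28.37 tcp [458.2 145.   54.2] psi -32.1 j6 0.62 F [ 0.3 -0.1 -0.4] op 0.001
tool shift [73.5 -4.8  0.2]
```

View pics/g.png

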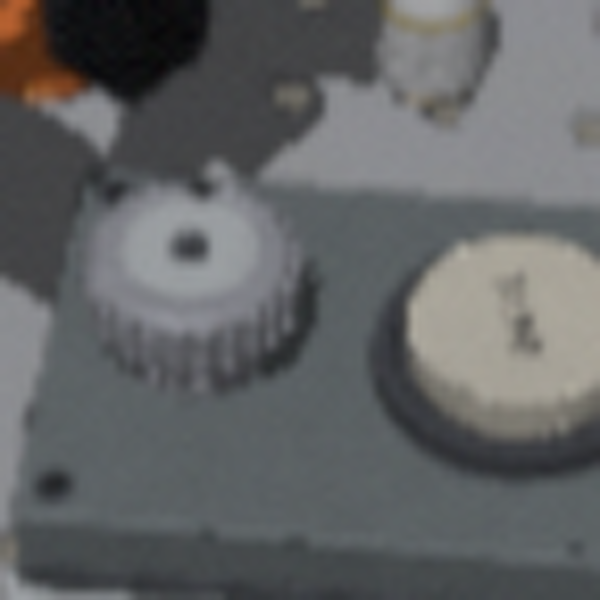

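The dimple at (200,186) is back near the index line, so about two full turns. Nest and box look undisturbed. Now I'll move in front of the push face.

Request:
drive_tool --moves '[[[14.7,-1,0,0,-1],[14.7,-1,0,0,-1],[14.7,-1,0,0,-1],[14.7,-1,0,0,-1],[14.7,-1,0,0,-1],[0,0,0,-6.9,-1],[0,0,0,-6.9,-1],[0,0,0,-6.9,-1],[0,0,0,-6.9,-1],[0,0,0,-6.9,-1],[0,0,8,0,-1],[0,0,8,0,-1],[0,0,7,0,-1],[0,0,3,0,-1],[0,0,0,0,-1]]]'

```text
time: 29.67
position: [0.5236, 0.1106, 0.0271]
ee_rot: [[0.999, 0.041, -0.002], [0.041, -0.999, 0.0], [-0.002, -0.0, -1.0]]
contact_force: [-0.7, -0.1, -0.7]
opening: 0.0008
```

```bash
python3 -c "
from h import *
print(ang(200,186,2)-ang(188,246,2))
to(522,126,28)
"
```

```text
[-0.0166 -0.0007  0.    ]
t 29.67 tcp [523.6 110.6  27.1] psi 2.4 j6 -0.05 F [-0.7 -0.1 -0.7] op 0.0008
tool shift [ -1.  -15.4  -0.9]
```

Request:
drive_tool --moves '[[[0,-4,0,0,-1],[0,-4,0,0,-1],[0,-4,0,0,-1],[0,-3,0,0,-1],[0,-3,0,0,-1],[0,-2,0,0,-1],[0,-2,0,0,-1],[0,-2,0,0,-1],[0,-3,0,0,-1],[0,-4,0,0,-1],[0,-4,0,0,-1],[0,-4,0,0,-1],[0,-4,0,0,-1],[0,-4,0,0,-1],[0,-4,0,0,-1],[0,-4,0,0,-1],[0,-4,0,0,-1],[0,-4,0,0,-1],[0,-4,0,0,-1],[0,-4,0,0,-1]]]'

```text
time: 31.33
position: [0.521, 0.181, 0.0284]
ee_rot: [[0.999, 0.043, -0.001], [0.043, -0.999, -0.002], [-0.001, 0.002, -1.0]]
contact_force: [-2.1, -6.6, 2.7]
opening: 0.0006
```

Request:
drive_tool --moves '[[[0,-3,0,0,-1],[0,-3,0,0,-1],[0,-3,0,0,-1],[0,-2,0,0,-1],[0,-2,0,0,-1],[0,0,0,0,-1]]]'

```text
time: 31.83
position: [0.5203, 0.1942, 0.0284]
ee_rot: [[0.999, 0.043, -0.001], [0.043, -0.999, -0.001], [-0.001, 0.001, -1.0]]
contact_force: [-1.2, -4.4, 2.6]
opening: 0.0005
```

Request:
drive_tool --moves '[[[0,-2,0,0,-1],[0,-1,0,0,-1],[0,0,0,0,-1]]]'

```text
time: 32.08
position: [0.5202, 0.1969, 0.0283]
ee_rot: [[0.999, 0.043, -0.001], [0.043, -0.999, -0.002], [-0.001, 0.002, -1.0]]
contact_force: [-1.5, -6.5, 4.5]
opening: 0.0006
```

Pushing at about 6.5 N. I'll continue in small steps until the force rises at the stop.

Request:
drive_tool --moves '[[[0,-1,0,0,-1],[0,-1,0,0,-1],[0,0,0,0,-1]]]'

```text
time: 32.33
position: [0.5202, 0.197, 0.0284]
ee_rot: [[0.999, 0.044, -0.002], [0.044, -0.999, -0.005], [-0.002, 0.005, -1.0]]
contact_force: [-2.5, -18.0, 5.7]
opening: 0.0008
```

Request:
drive_tool --moves '[[[0,-1,0,0,-1],[0,-1,0,0,-1],[0,0,0,0,-1]]]'

```text
time: 32.58
position: [0.5202, 0.1972, 0.0284]
ee_rot: [[0.999, 0.044, -0.002], [0.044, -0.999, -0.008], [-0.003, 0.008, -1.0]]
contact_force: [-3.6, -30.5, 7.8]
opening: 0.0003
```

Request:
drive_tool --moves '[[[0,-1,0,0,-1],[0,0,0,0,-1]]]'

```text
time: 32.75
position: [0.5202, 0.1973, 0.0284]
ee_rot: [[0.999, 0.044, -0.003], [0.044, -0.999, -0.009], [-0.003, 0.009, -1.0]]
contact_force: [-3.6, -37.4, 8.0]
opening: 0.0004
```

The force climbs to 37 N with no movement, so it is against the stop. Backing off and lifting.

Request:
drive_tool --moves '[[[0,2,0,0,-1],[0,2,0,0,-1],[0,4,0,0,-1],[0,8,0,0,-1],[0,15,0,0,-1],[0,15,0,0,-1],[0,15,0,0,-1],[0,0,-20,0,-1],[0,0,-25,0,-1],[0,0,-25,0,-1],[0,0,-25,0,-1],[0,0,-25,0,-1],[0,0,-25,0,-1],[-25,15,-15,0,-1],[-25,15,0,0,-1],[-25,15,0,0,-1],[-25,15,0,0,-1],[-25,15,0,0,-1],[-25,15,0,0,-1],[0,0,0,0,-1]]]'

```text
time: 34.42
position: [0.3739, 0.0441, 0.1881]
ee_rot: [[0.999, 0.042, -0.001], [0.042, -0.999, -0.0], [-0.001, 0.0, -1.0]]
contact_force: [0.5, 0.2, 0.2]
opening: 0.0002
```

Run:
```python
from h import *
from workcell import bot
import cv2
st()
A=[]
for n,(u,v) in dict(scene=(345,262),top=(290,230)).items():
    i=bot.camera(n)["img"];A.append(cv2.resize(i[v-65:v+65,u-65:u+65],(400,400),interpolation=cv2.INTER_CUBIC))
cv2.imwrite("pics/z.png",np.hstack(A))
```

```text
t 34.42 tcp [373.9  44.1 188.1] psi 2.4 j6 -0.24 F [0.5 0.2 0.2] op 0.0002
```

View pics/z.png

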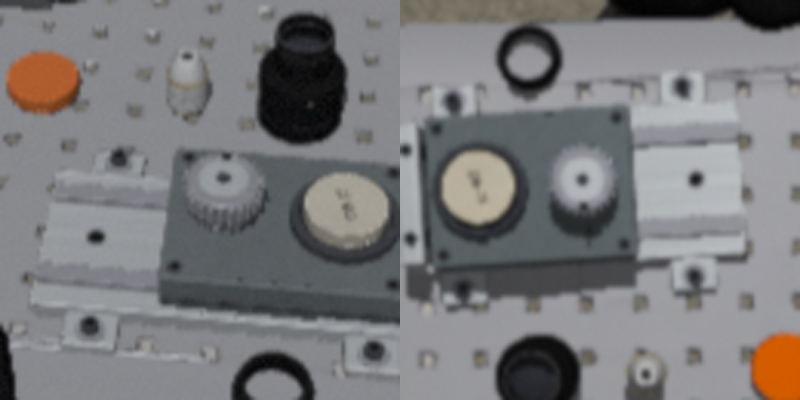

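The carriage is against the stop block (top crop, left edge at about x=425). The box sits centred in its nest at (478,187), the dimple is near the index, and the bystanders stand where they were. Handing in.

```bash
python3 -c "
from workcell import bot
print(bot.hand_in())"
```

```text
the job is handed in; nothing more can be done
None
```

The screw is loosened by about two full turns and the carriage is against its end stop. I handed the job in at about 34 s of the 72 s allowed; no verdict is reported.

- **Screw:** I turned it with the closed fingertips against the ribs, in three strokes of about 230° and one short one of about 40°. The dimple came back to its index line, at about 719° in total. It was never gripped.
- **Carriage:** I then pushed it along at about 6.5 N. It stopped moving while the force rose to 37 N, which is the end stop. That is close to the 40 N limit on the arm and gripper body, though the push was with the fingertips.
- **Last pictures:** The carriage sits at the stop and the sample box is centred in its nest. The eyepiece, objective and ring look unmoved, and the arm is well clear with no contact force.
- **Disagreements:** After the third stroke the dimple read 677° where I expected about 690°. The carriage also shifted 1–2 mm while the screw was being turned. Both are well within the limits.

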